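Hang a rinsed bottle on the free drying peg

TASK

Take the open white bottle with the blue neck ring out of the sloping wire cradle, turn it upside down and lower its neck over the bare drying peg until the mouth rests on the green collar, letting go only once it is down. Leave the bottle already drying on the other peg and the red-capped bottle where they are.

Things in the scene. Friction and masses are not known exactly. Their poses are not given: they have to be found in the camera images.
- bottle_center (a point): Centre of the open white 60-130 g bottle with blue neck ring: 150 mm long, z axis base to mouth (75 mm each way). From the base: 95 mm of body 50 mm wide, 20 mm shoulder, 35 mm neck 28 mm wide, bore 22 mm. It starts on two low rods of a fixed cradle, 58 mm up, neck pointing towards the robot (yaw within 25 deg) and 25 deg below level; sides and top free; it lifts straight out.
- free_peg_seat (a point): Bare drying peg: point on its axis at the top of the green collar (42 mm wide, 20 mm above the bench) where the bottle's mouth rests; z up. Fixed vertical steel pin 12 mm thick, 70 mm tall above this point, tip tapered, on a dark disc 96 mm wide. A bottle fully home on it has its centre 75 mm above this point.
- drying_bottle_center (a point): Centre of a like, loose bottle with yellow neck ring, already upside down on the other, equal peg stand (it reaches from 20 to 170 mm above the bench). Not to be disturbed.
- capped_bottle_center (a point): Centre of a loose, full white bottle with red cap, upright on the bench (50 mm wide, 150 mm tall). Not to be disturbed. (A small red computer mouse lies beyond the pegs.)
Mind the look-alikes: they are no part of the job. What is shaped like the part that bears free_peg_seat but purple is not meant.

How it is judged:
By the outcome, as a careful person would: the job done as asked, in the order asked, and still so for the second after the job is handed in, with the robot touching nothing.
It also fails if it takes over 42 s, if anything falls off the work surface, if the arm or the gripper's body presses on something with over 40 N, if the wrist force passes 120 N, or if a joint passes its speed limit or range.

ROBOT

A 6-joint arm with a two-finger parallel gripper is mounted at the origin on the work surface. World frame = base frame: x ahead of the robot, y to its left, z up, the work surface at z = 0. Lengths are in mm, angles in rad, forces in N, time in s.
With the tool pointing down it reaches from about 275 to 725 mm from the base axis. Payload 5.6 kg.
Tool frame: the origin (TCP) lies midway between the tips of the shut fingers; the grasp point (between the pads) lies 19 mm behind it (arm.grasp_offset is the z of the grasp point in the tool frame, in mm); z points along the fingers, y is the line along which they close (so a half turn about z gives the same grasp; the last joint's range is limited). The gripper opens to 85 mm and grips with 20 to 120 N. Pads are 22 mm wide; open, the fingers measure 114 mm over their backs; the gripper's body (76 mm by 85 mm) begins 54 mm behind the grasp point. The pads swing forward as they close: fully open they stand 13 mm farther back than shut.
Start: joints at [1.478, 0.255, 0.108, 0, -1.424, -0.285], TCP at [202.855, 511.217, 231.283] pointing down, gripper open.
Joint ranges: [-2.95, 2.95], [-1.21, 1.97], [-1.09, 1.5], [-2.87, 1.71], [-2.94, -0.07], [-3.05, 3.05]. Speed limits (rad/s): [2.57, 2.57, 3.14, 3.14, 3.14, 3.14].

INTERFACE

Orientations are given as a unit quaternion [w, x, y, z].
In Python, from plant import arm gives the robot as it stands. Calls block until the motion is done:
- arm.move_ptp(position, orientation): joint-space move of the TCP to a pose.
- arm.move_linear(position, feed=150, ori=None, guard=None): straight line of the TCP; ori=None keeps the orientation; feed is the mean speed in mm/s. With guard (N) it stops when the force on the tool has changed by that much, and returns True; else False.
- arm.move_j(angles): joint-space move.
- arm.grip(opening, effort=None): finger opening in mm; effort is the grip in N (None keeps the last); returns when the fingers have stopped.
- arm.dwell(seconds).
- arm.inverse_kinematics(position, orientation): joint angles nearest the present ones, or None.
- arm.sense(): the state.
- arm.capture(name): name is "scene" or "top" or "wrist"; returns a dict with "color" (400x640x3 uint8, red, green, blue), "mtx" (3x3 intrinsics, pixels), "k1" (the pictures are not rectified: a ray, as slopes to the right and down, at radius r is drawn at 1 + k1 r^2 times it, then the intrinsics apply), "position" and "orientation" of the camera in the world. Camera axes: x right, y down, z forward; pixel columns grow to the right and rows downward; lengths in mm; the calibration is good to about 2 mm. A picture is of the moment at which its call begins. There is no depth.
A pose or a line that the arm cannot do raises arm.MotionError and nothing moves.
- arm.job_done(): hands the job in; it is judged then, once.
The state is a dict: "t": time; "q": joint angles; "joint_vel": joint speeds; "tau": joint torques, N m; "eef_pos": TCP position; "ee_rot": TCP orientation; "wrist_force": force on the tool from outside, world axes, zero at the start; "ft_torque": the same for the moment, N m; "gripper_width": finger opening in mm; "gripper_force": force on a finger pad.
Only numpy, scipy, OpenCV 4.12 (cv2) and the standard library are available. Lean on these libraries where they do the work, as an engineer would, in place of code of your own. Each camera call takes 0.05 s, during which the arm holds its last target. There are 200 camera calls.

## Working session

There is one attempt and no reset: what is moved stays moved. The work goes in short steps, each a Python script; the robot and the scene stay as the last script left them, time stands still between calls to the robot, and variables do not carry over. Pictures are saved under pics/ and viewed, at most 10 in all, crops included, and the job is handed in when it is done.

```bash
mkdir -p pics; ls; python3 - <<'E'
from plant import arm
import cv2,numpy as np
for n in("scene","top"):
    c=arm.capture(n); cv2.imwrite(f"pics/{n}0.png",c["color"][:,:,::-1])
    print(n,c["mtx"].tolist(),c["k1"],c["position"],c["orientation"])
print(arm.sense(),arm.grasp_offset)
E
```

```text
pics
scene [[380.10908445260134, 0.0, 316.268674084031], [0.0, 380.10908445260134, 199.69558049396466], [0.0, 0.0, 1.0]] -0.06561106919071683 [968.82020985 466.62241586 805.72781898] [-0.11996752  0.35391686  0.87939792 -0.2949745 ]
top [[407.4532766514647, 0.0, 315.0331895902856], [0.0, 407.4532766514647, 201.04820128219802], [0.0, 0.0, 1.0]] -0.09327551514400204 [ 447.20086154   61.20057294 1212.13354918] [-0.0389101   0.7061304  -0.70489123  0.05471932]
{'t': 0.1, 'q': array([ 1.47757673e+00,  2.55659265e-01,  1.07148289e-01, -4.02872022e-04,
       -1.42389749e+00, -2.84587580e-01]), 'joint_vel': array([-6.86997533e-05, -1.18650132e-03,  3.42200105e-03,  1.40152511e-03,
        1.24731998e-03,  8.28902871e-04]), 'tau': array([-2.33154577e-03, -3.87606668e+01,  2.38476259e+01,  5.37790418e+00,
       -3.76856871e-03,  8.54976804e-06]), 'eef_pos': array([202.68543695, 510.82256181, 230.50992021]), 'ee_rot': array([ 8.21416065e-04,  9.82204806e-01, -1.87811156e-01, -1.21321122e-04]), 'wrist_force': array([-0.21435636, -0.03187826,  0.1854346 ]), 'ft_torque': array([ 0.01197157, -0.00162276,  0.00599414]), 'gripper_force': 0.0, 'gripper_width': 85.18302448694779} -18.700000000000003
```

View pics/scene0.png

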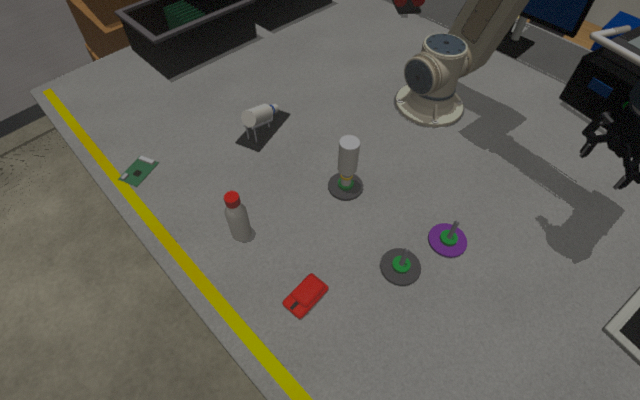

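View pics/top0.png

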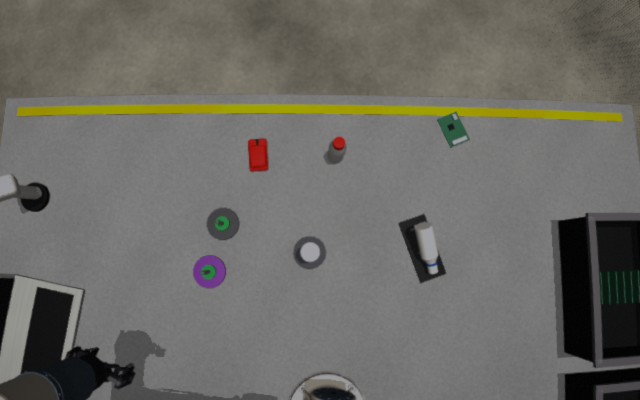

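The scene shows the bare grey peg at about (401,265), purple at (448,240), drying bottle at (346,170) and the cradle bottle at (260,115). In the top view these are (223,224), (209,271), (310,252) and (427,247). I'll zoom in on the bottle and peg.

```bash
cat > h.py <<'E'
import numpy as np,cv2
from scipy.spatial.transform import Rotation as R
from plant import arm
def rot(q): return R.from_quat(np.roll(q,-1))
def quat(r): return np.roll(r.as_quat(),1)
def ray(c,px):
    k=c["k1"];m=c["mtx"]
    d=cv2.undistortPoints(np.array([[px]],float),m,np.array([k,0,0,0,0]))[0,0]
    v=rot(c["orientation"]).apply([d[0],d[1],1]); return np.array(c["position"]),v/np.linalg.norm(v)
def onz(c,px,z):
    p,v=ray(c,px); return p+v*(z-p[2])/v[2]
def tri(obs):
    A=0;b=0
    for c,px in obs:
        p,v=ray(c,px);M=np.eye(3)-np.outer(v,v);A=A+M;b=b+M@p
    x=np.linalg.solve(A,b)
    return x,[np.linalg.norm(np.cross(x-ray(c,px)[0],ray(c,px)[1])) for c,px in obs]
def proj(c,P):
    v=rot(c["orientation"]).inv().apply(np.array(P)-c["position"])
    d=v[:2]/v[2]; d=d*(1+c["k1"]*(d@d)); return c["mtx"][:2,:2]@d+c["mtx"][:2,2]
E
python3 - <<'E'
from h import *
s=arm.capture("scene");t=arm.capture("top")
import pickle;pickle.dump((s,t),open("st.pkl","wb"))
def crop(c,x,y): return cv2.resize(c["color"][y:y+60,x:x+80,::-1],(400,300),interpolation=cv2.INTER_CUBIC)
m=np.vstack([np.hstack([crop(t,183,194),crop(s,361,235)]),np.hstack([crop(t,385,217),crop(s,220,90)])])
cv2.imwrite("pics/m.png",m)
def green(c,x,y,w=28):
    h=cv2.cvtColor(c["color"],cv2.COLOR_RGB2HSV)[y-w//2:y+w//2,x-w//2:x+w//2]
    k=cv2.inRange(h,(45,90,40),(85,255,255)); pts=cv2.findNonZero(k).reshape(-1,2)+[x-w//2,y-w//2]
    hu=cv2.convexHull(pts.astype(np.int32)); M=cv2.moments(hu); return np.array([M["m10"],M["m01"]])/M["m00"],len(pts),cv2.boundingRect(hu)
for c,x,y in((t,223,224),(s,401,265)):
    g=green(c,x,y);print(g,onz(c,g[0],18))
print("dry",onz(t,(310,252),170),"cap",onz(t,(339,143),150),"purple",onz(t,(208,272),20))
E
```

```text
(array([221.9335443 , 222.96729958]), 155, (215, 216, 15, 15)) [540.59732182 307.88945695  18.        ]
(array([400.9133627, 263.8979442]), 202, (392, 256, 19, 17)) [541.80245331 308.06193729  18.        ]
dry [455.46619047  50.62467313 170.        ] cap [746.62896464 -27.05611988 150.        ] purple [397.89619863 344.42686176  20.        ]
```

View pics/m.png

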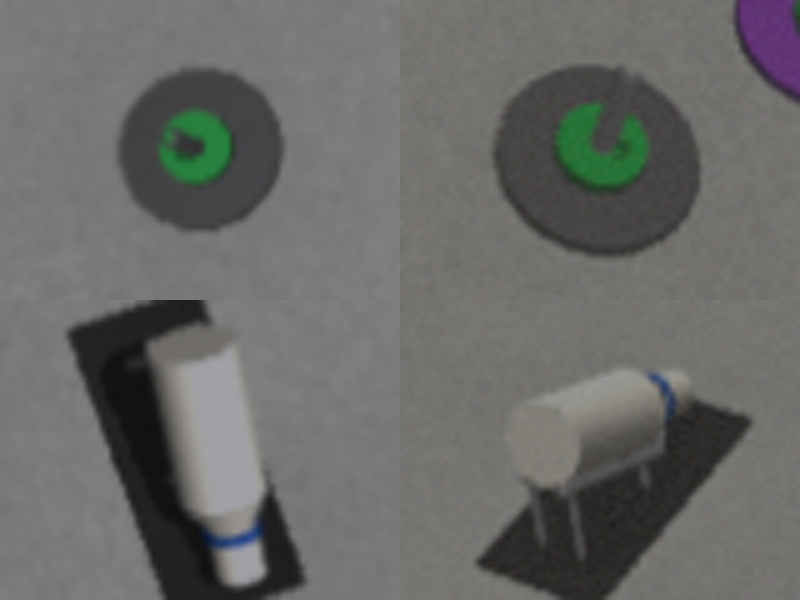

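Top crop (5x): peg collar is clear, with the base face centre of the bottle at about (423.2,224.6) and mouth about (432.8,272). In the scene view the base face centre is about (248.2,118.4). The peg agrees to 1.2 mm between the two views.

```bash
python3 - <<'E'
from h import *;import pickle
from scipy.optimize import least_squares
s,t=pickle.load(open("st.pkl","rb"))
B,e=tri([(t,(423.2,224.6)),(s,(248.2,118.4))]);print("base",B,e)
a=np.radians(25)
def ends(p):
    d=np.array([-np.cos(a)*np.cos(p[3]),-np.cos(a)*np.sin(p[3]),-np.sin(a)]);return p[:3]-75*d,p[:3]+75*d
# visible neck end in scene: side outline only -> use base in both views, mouth in top
def f(p):
    b,m=ends(p);return np.r_[proj(t,b)-(423.2,224.6),proj(s,b)-(248.2,118.4),proj(t,m)-(432.8,272.0)]
r=least_squares(f,[450,-250,80,0]);print(r.x,np.degrees(r.x[3]),f(r.x))
b,m=ends(r.x);print(b,m,"mouth scene",proj(s,m))
def frames(c,yaw,p,off):
    pass
E
```

```text
base [ 530.9462077  -265.83236532   89.55667836] [np.float64(0.7044809287848511), np.float64(0.7044809287847515)]
[ 4.64626612e+02 -2.88122811e+02  5.64348716e+01  3.12229210e-01] 17.88941595160073 [ 0.19219549  0.80258606 -0.02516251 -0.16057146 -0.30625319 -0.88393915]
[ 529.31327677 -267.24278263   88.13124122] [ 399.93994762 -309.00283908   24.73850196] mouth scene [275.38958235 108.51097921]
```

```bash
cat >> h.py <<'E'
def ori(h,e,s):
    h,e=np.radians([h,e]);z=np.array([np.cos(e)*np.cos(h),np.cos(e)*np.sin(h),np.sin(e)])
    y=s*np.array([-np.sin(h),np.cos(h),0]);return R.from_matrix(np.c_[np.cross(y,z),y,z])
def tcp(g,r): return np.array(g)+18.7*r.apply([0,0,1])
P=30;OFF=28;YAW=17.9;C=np.array([464.6,-288.1,57.0]);PEG=np.array([541.2,308.,20.])
a=np.radians(25);y_=np.radians(YAW);D=np.array([-np.cos(a)*np.cos(y_),-np.cos(a)*np.sin(y_),-np.sin(a)])
G=C-OFF*D
E
python3 - <<'E'
from h import *
for s in(1,-1):
  for hp in(0,15,30,45):
    print(s,hp)
    for g,h,e in[(G,YAW,-65-P),(G+[0,0,270],YAW,-65-P),([400,0,360],(YAW+hp)/2,-60),(PEG+[0,0,75+OFF+190],hp,-P),(PEG+[0,0,75+OFF],hp,-P)]:
        r=ori(h,e,s);q=arm.inverse_kinematics(tcp(g,r),quat(r));print(None if q is None else np.round(q,2))
E
```

```text
1 0
[-0.22  0.44 -0.13  0.05 -1.08 -1.07]
[-0.22  0.32  0.4   0.04 -1.73 -1.04]
[ 0.59 -0.44 -0.44  0.24 -1.11 -2.06]
[ 0.86  0.01 -0.8   1.66 -0.72  2.49]
None
1 15
[-0.22  0.44 -0.13  0.05 -1.08 -1.07]
[-0.22  0.32  0.4   0.04 -1.73 -1.04]
[ 0.49 -0.43 -0.38  0.11 -1.1  -1.8 ]
None
None
1 30
[-0.22  0.44 -0.13  0.05 -1.08 -1.07]
[-0.22  0.32  0.4   0.04 -1.73 -1.04]
[ 0.38 -0.39 -0.31 -0.02 -1.13 -1.53]
None
[ 0.22  0.2  -0.56 -2.23 -0.34  0.85]
1 45
[-0.22  0.44 -0.13  0.05 -1.08 -1.07]
[-0.22  0.32  0.4   0.04 -1.73 -1.04]
[ 0.26 -0.35 -0.24 -0.15 -1.18 -1.26]
[ 0.73 -0.09 -0.45 -0.28 -0.17 -1.27]
[ 0.25  0.22 -0.42 -1.66 -0.46  0.39]
-1 0
[-0.22  0.44 -0.13  0.05 -1.08  2.07]
[-0.22  0.32  0.4   0.04 -1.73  2.1 ]
[ 0.59 -0.44 -0.44  0.24 -1.11  1.08]
[ 0.86  0.01 -0.8   1.66 -0.72 -0.66]
None
-1 15
[-0.22  0.44 -0.13  0.05 -1.08  2.07]
[-0.22  0.32  0.4   0.04 -1.73  2.1 ]
[ 2.4  -1.17 -0.56  0.65 -2.36 -0.11]
None
None
-1 30
[-0.22  0.44 -0.13  0.05 -1.08  2.07]
[-0.22  0.32  0.4   0.04 -1.73  2.1 ]
[ 2.37 -1.2  -0.55  0.67 -2.3   0.06]
None
[ 0.22  0.2  -0.56 -2.23 -0.34 -2.3 ]
-1 45
[-0.22  0.44 -0.13  0.05 -1.08  2.07]
[-0.22  0.32  0.4   0.04 -1.73  2.1 ]
[ 0.26 -0.35 -0.24 -0.15 -1.18  1.88]
[ 0.73 -0.09 -0.45 -0.28 -0.17  1.88]
[ 0.25  0.22 -0.42 -1.66 -0.46 -2.75]
```

```bash
python3 - <<'E'
from h import *
OFF=42;G=C-OFF*D
def ik(g,h,e):
    r=ori(h,e,1);q=arm.inverse_kinematics(tcp(g,r),quat(r));return None if q is None else np.round(q,2).tolist()
for P in(35,40,45,50,55):
  print("P",P,"grasp",ik(G,YAW,-65-P),ik(G+[0,0,270],YAW,-65-P))
  for hp in(10,20,30,40,50,60):
    print("  ",hp,ik(PEG+[0,0,75+OFF+200],hp,-P),ik(PEG+[0,0,75+OFF+80],hp,-P),ik(PEG+[0,0,75+OFF],hp,-P))
E
```

```text
P 35 grasp [-0.18, 0.49, -0.05, 0.09, -1.18, -1.12] [-0.18, 0.39, 0.49, 0.08, -1.82, -1.06]
   10 [0.8, -0.07, -0.76, 1.52, -0.5, 2.81] None None
   20 None None [0.25, 0.15, -0.6, -2.64, -0.16, 1.13]
   30 None None None
   40 [0.76, -0.12, -0.64, 0.52, -0.11, -2.13] None [0.58, 0.15, -0.42, -1.08, -0.11, -0.42]
   50 [0.64, -0.07, -0.25, -0.42, -0.48, -1.06] [0.53, 0.05, -0.33, -0.83, -0.38, -0.58] [0.39, 0.18, -0.34, -1.23, -0.42, -0.08]
   60 [0.45, -0.0, -0.08, -0.73, -0.77, -0.62] [0.37, 0.11, -0.21, -0.99, -0.66, -0.26] [0.29, 0.24, -0.27, -1.21, -0.64, 0.05]
P 40 grasp [-0.16, 0.53, -0.01, 0.12, -1.27, -1.15] [-0.16, 0.44, 0.53, 0.12, -1.9, -1.07]
   10 None None None
   20 [0.8, -0.1, -0.7, 1.17, -0.37, -3.02] None None
   30 [0.78, -0.11, -0.66, 0.9, -0.26, -2.62] None None
   40 [0.81, -0.1, -0.47, 0.25, -0.34, -1.88] None None
   50 [0.67, -0.06, -0.22, -0.29, -0.56, -1.19] [0.62, 0.05, -0.35, -0.55, -0.37, -0.89] [0.53, 0.17, -0.35, -0.91, -0.34, -0.46]
   60 [0.51, 0.01, -0.06, -0.58, -0.8, -0.77] [0.45, 0.11, -0.2, -0.8, -0.64, -0.47] [0.39, 0.22, -0.26, -1.01, -0.58, 
[... 1424 characters left out ...]
0.03, -0.29, 0.56, -0.87, -2.65] [0.91, 0.09, -0.6, 0.82, -0.56, -2.94] [0.75, 0.17, -0.79, 1.34, -0.32, 2.9]
   20 [0.92, 0.01, -0.28, 0.45, -0.8, -2.38] [0.87, 0.07, -0.6, 0.71, -0.46, -2.66] [0.59, 0.15, -0.83, 1.57, -0.14, 2.94]
   30 [0.87, -0.0, -0.23, 0.28, -0.78, -2.06] [0.85, 0.06, -0.53, 0.46, -0.43, -2.26] None
   40 [0.8, 0.01, -0.15, 0.08, -0.81, -1.71] [0.8, 0.07, -0.41, 0.12, -0.48, -1.76] [0.79, 0.16, -0.58, 0.24, -0.23, -1.88]
   50 [0.72, 0.03, -0.05, -0.12, -0.89, -1.37] [0.71, 0.1, -0.27, -0.16, -0.6, -1.31] [0.71, 0.18, -0.37, -0.23, -0.42, -1.22]
   60 [0.63, 0.08, 0.06, -0.28, -1.0, -1.07] [0.62, 0.14, -0.15, -0.36, -0.75, -0.94] [0.61, 0.22, -0.24, -0.45, -0.6, -0.82]
```

```bash
sed -i 's/^P=30;OFF=28/P=45;OFF=42/' h.py; python3 - <<'E'
from h import *
r=ori(YAW,-65-P,1)
arm.move_ptp(tcp(G+[0,0,230],r),quat(r))
print(arm.sense()["t"])
w=arm.capture("wrist")
hit=arm.move_linear(tcp(G,r),feed=150,guard=12)
st=arm.sense();print(hit,st["t"],st["eef_pos"],tcp(G,r),st["wrist_force"])
s=arm.capture("scene");t=arm.capture("top")
cr=lambda c,x,y:cv2.resize(c["color"][y:y+75,x:x+100,::-1],(400,300),interpolation=cv2.INTER_CUBIC)
m=np.vstack([np.hstack([cr(t,375,205),cr(s,210,70)]),np.hstack([cv2.resize(w["color"][:,:,::-1],(400,250)),np.zeros((250,400,3),np.uint8)])])
cv2.imwrite("pics/g.png",m)
E
```

```text
3.1667
False 4.9 [ 495.28283372 -278.52351617   57.95044987] [ 494.73618627 -278.36627705   57.17771498] [-0.04535144 -0.23059184  0.00540763]
```

View pics/g.png

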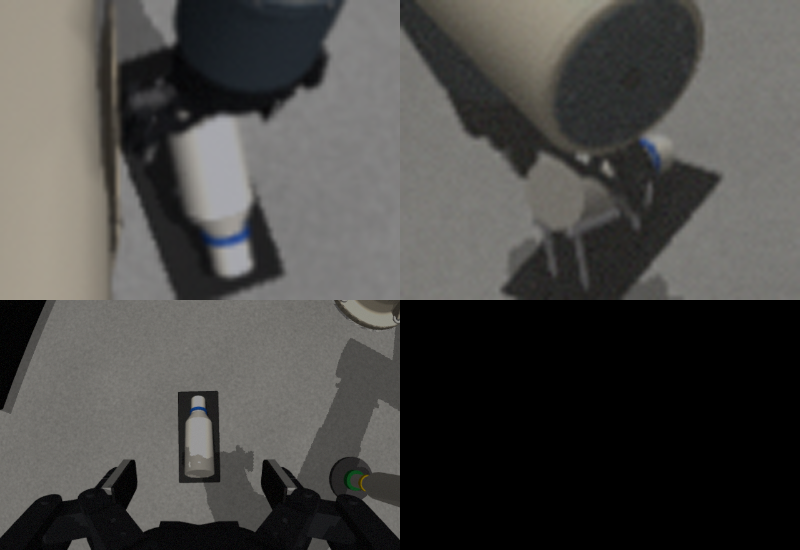

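The fingers straddle the bottle symmetrically. In the wrist view its axis is vertical at column ~199 of 400, and the bottle is undisturbed. Next: grip, lift, turn and hover.

```bash
python3 - <<'E'
from h import *
HP=60
r=ori(YAW,-65-P,1)
arm.grip(40,50);st=arm.sense();print(st["t"],st["gripper_width"],st["gripper_force"],st["wrist_force"])
arm.move_linear(tcp(G+[0,0,60],r),feed=80)
arm.move_linear(tcp(G+[0,0,270],r),feed=200)
st=arm.sense();print(st["t"],st["gripper_width"],st["wrist_force"])
r2=ori((YAW+HP)/2,-80,1)
arm.move_ptp(tcp([430,0,380],r2),quat(r2));print(arm.sense()["t"])
r3=ori(HP,-P,1)
arm.move_ptp(tcp(PEG+[0,0,75+OFF+120],r3),quat(r3));st=arm.sense();print(st["t"],st["gripper_width"],st["wrist_force"],st["ft_torque"],st["q"])
arm.dwell(.2)
s=arm.capture("scene");t=arm.capture("top")
import pickle;pickle.dump((s,t),open("st2.pkl","wb"))
cr=lambda c,x,y:cv2.resize(c["color"][y:y+75,x:x+100,::-1],(800,600),interpolation=cv2.INTER_CUBIC)
M=PEG+[0,0,120];print("mouth",[proj(c,M) for c in(s,t)],"base",[proj(c,M+[0,0,150]) for c in(s,t)])
cv2.imwrite("pics/hs.png",cr(s,355,200));cv2.imwrite("pics/ht.png",cr(t,165,180))
E
```

```text
5.4583 46.5669985170118 50.744946073391475 [-2.90852818 -0.00709574  2.58898401]
7.5583 46.21370109370826 [ 0.18328389  0.11968559 -1.6274437 ]
8.6667
9.9833 45.92077715604932 [-0.39974556 -0.25224758 -0.73389127] [-2.08690549  1.22120461  0.02015312] [ 0.53684872  0.0724332  -0.14849102 -0.55580689 -0.71183036 -0.75422851]
mouth [array([411.80813411, 235.9752046 ]), array([212.51025653, 219.09134643])] base [array([429.19569333, 190.61770589]), array([197.64969368, 213.268208  ])]
```

View pics/hs.png

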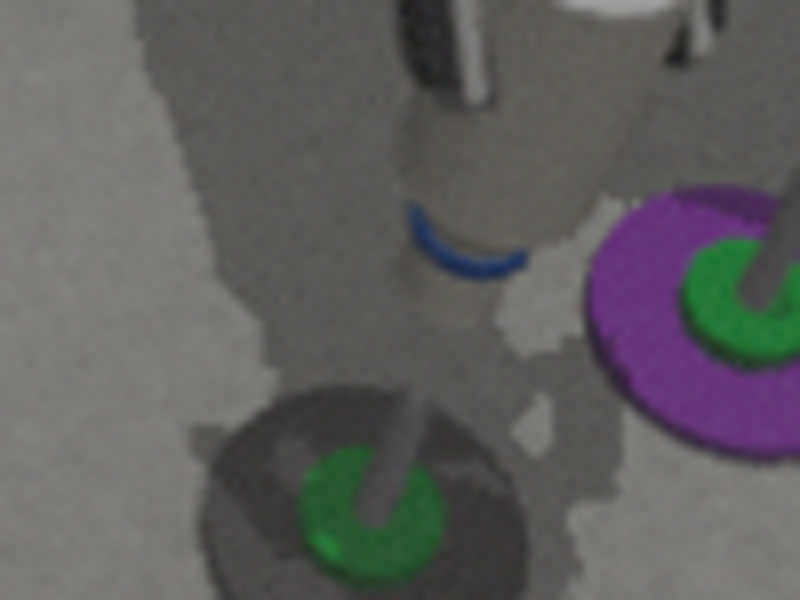

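View pics/ht.png

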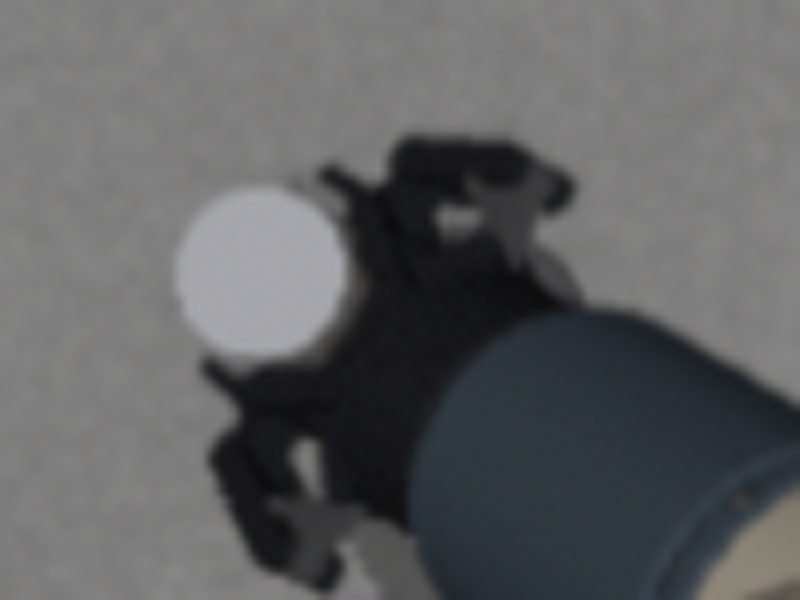

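Top view: base centre at (197.3,213.4), prediction (197.65,213.3), so that matches. Scene view: the neck looks about 2 px left of the prediction at roughly (410,237), so I'll overlay the model to check tilt.

```bash
cat > ov.py <<'E'
from h import *;import pickle
def circ(c,ctr,rad,x,y,k):
    th=np.linspace(0,2*np.pi,60);return np.array([(proj(c,np.array(ctr)+[rad*np.cos(u),rad*np.sin(u),0])-[x-.5,y-.5])*k for u in th]).astype(np.int32)
def overlay(c,M,x,y,w,h,k):
    im=cv2.resize(c["color"][y:y+h,x:x+w,::-1],None,fx=k,fy=k,interpolation=cv2.INTER_CUBIC)
    im=cv2.convertScaleAbs(im,alpha=1.7,beta=-20)
    for z,r in((0,14),(35,14),(55,25),(150,25)): cv2.polylines(im,[circ(c,M+[0,0,z],r,x,y,k)],True,(0,0,255),1)
    cv2.polylines(im,[circ(c,PEG,21,x,y,k)],True,(255,0,255),1)
    cv2.polylines(im,[circ(c,PEG+[0,0,70],3,x,y,k)],True,(255,0,255),1)
    return im
E
python3 - <<'E'
from ov import *
s,t=pickle.load(open("st2.pkl","rb"));w=arm.capture("wrist")
cv2.imwrite("pics/w.png",w["color"][:,:,::-1]);pickle.dump(w,open("w.pkl","wb"))
M=PEG+[0,0,120]
a1=overlay(s,M,385,172,60,100,6)   # 360x600
b=overlay(w,M,0,0,640,400,1); b=cv2.resize(b,(440,275))
b2=overlay(w,M,230,100,220,160,2)
R_=np.zeros((600,440,3),np.uint8);R_[:275]=b;R_[280:600]=b2
cv2.imwrite("pics/o.png",np.hstack([a1,R_]))
E
```

```text
(no output)
```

View pics/o.png

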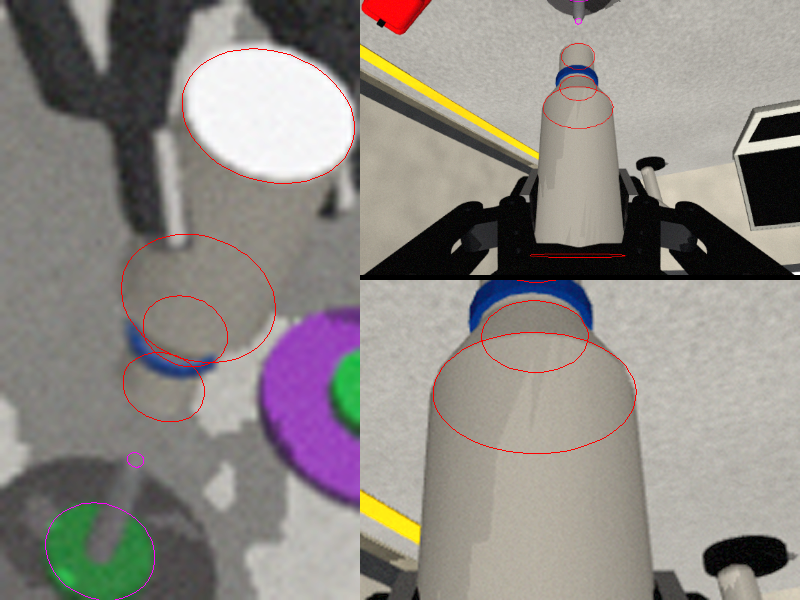

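The overlay shows base, peg, collar and pin tip on the prediction, and the neck within about 2 mm of it (wrist view centred at column 577 against 578). That's inside the 5 mm clearance, so I'll lower with a guard.

```bash
python3 - <<'E'
from ov import *
r3=ori(60,-P,1)
T=lambda z:tcp(PEG+[0,0,75+OFF+z],r3)
h1=arm.move_linear(T(25),feed=60,guard=6);st=arm.sense();print(h1,st["t"],st["eef_pos"][2]-T(0)[2],st["wrist_force"])
if not h1:
    h2=arm.move_linear(T(-6),feed=25,guard=6);st=arm.sense();print(h2,st["t"],st["eef_pos"]-T(0),st["wrist_force"],st["gripper_width"])
s=arm.capture("scene");t=arm.capture("top");w=arm.capture("wrist")
M=PEG+[0,0,st["eef_pos"][2]-T(0)[2]]
a1=overlay(s,M,380,195,60,100,6)
b=np.zeros((600,440,3),np.uint8);b[:275]=cv2.resize(overlay(w,M,0,0,640,400,1),(440,275));b[280:580]=overlay(t,M,170,185,88,60,5)
cv2.imwrite("pics/d.png",np.hstack([a1,b]))
E
```

```text
False 12.0667 25.483361090057883 [ 0.21867525 -0.01168618 -1.9740564 ]
True 13.0417 [ 0.34859605  0.37576336 -1.1313967 ] [-1.26271773 -0.52448364  5.01399452] 46.09493677892262
```

View pics/d.png

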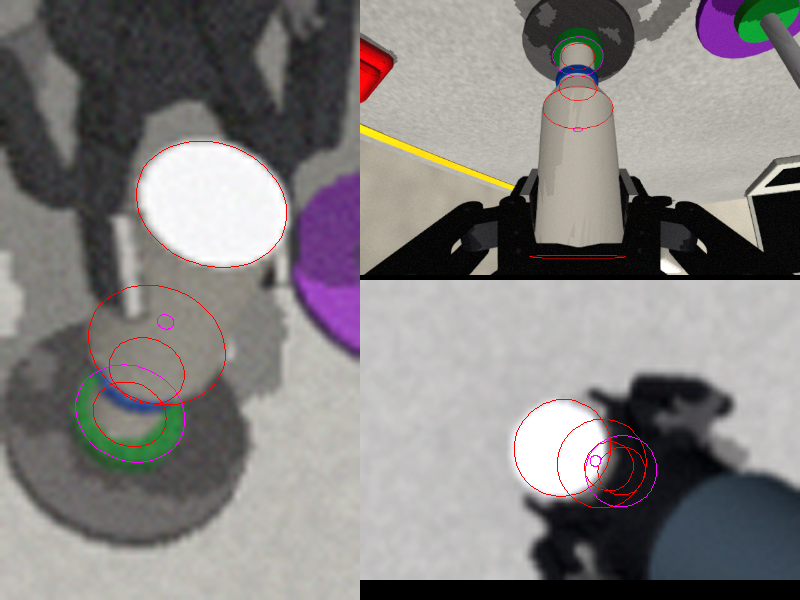

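The mouth is on the collar: contact came at −1 mm and the overlay agrees in all views. Releasing and retreating along the tool axis.

```bash
python3 - <<'E'
from ov import *
arm.grip(85);arm.dwell(.2)
st=arm.sense();r3=rot(st["ee_rot"]);p=st["eef_pos"];print(st["t"],st["gripper_width"],st["wrist_force"])
print(arm.move_linear(p-40*r3.apply([0,0,1]),feed=60,guard=8))
arm.move_linear(p-140*r3.apply([0,0,1]),feed=120);arm.dwell(.4)
st=arm.sense();print(st["t"],st["wrist_force"])
s=arm.capture("scene");t=arm.capture("top")
a1=overlay(s,PEG,380,195,60,100,6)
b=np.zeros((600,440,3),np.uint8);b[:275]=cv2.resize(s["color"][:,:,::-1],(440,275));b[280:580]=overlay(t,PEG,170,185,88,60,5)
cv2.imwrite("pics/f.png",np.hstack([a1,b]))
E
```

```text
13.8583 84.76095233545004 [0.36582263 0.21866165 0.74135092]
False
16.0583 [ 0.8808284  -0.35359145 -0.4580225 ]
```

View pics/f.png

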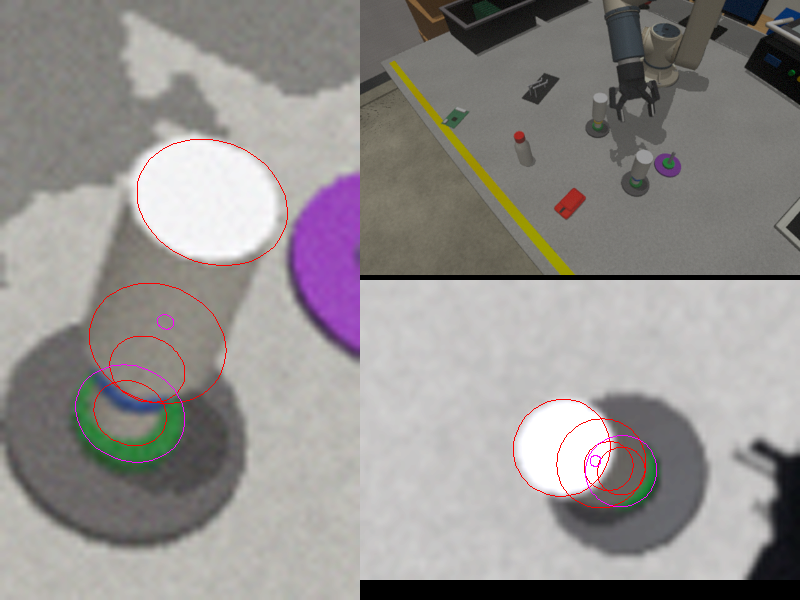

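The bottle stands upright on the collar, its base within about 1 px of the prediction. The other bottles look unmoved and the gripper is clear.

```bash
python3 -c "
from plant import arm
print(arm.job_done())"
```

```text
the job is handed in; nothing more can be done
None
```

The job is handed in: the blue-ring bottle stands upside down on the bare peg with its mouth on the green collar, released only after contact, at about 16 s of the 42 s allowed; the other two bottles look unmoved in the last picture, and no verdict was returned.

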